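# Restock the medicine carousel

### The job

Restock the round medicine turntable: stand the slim tablet bottle in its empty ring outline and the small upright carton in its empty rectangular outline, lined up with the outline. The turntable spins at a touch and must stay turned as it is, so set both down on it rather than dropping them, and let go of them.

Things in the scene. Friction and masses are not known exactly. Their poses are not given: they have to be found in the camera images.
- bottle: slim white plastic tablet bottle standing on the table: 44 mm in diameter, 90 mm tall with its screw cap, with a paper label, about 0.1 kg. Origin at the centre of its underside, z up its axis. The similar white containers standing near it (a squat tub 68 mm wide and 55 mm tall, a large bottle 62 mm wide and 120 mm tall) are not wanted.
- carton: small plain white medicine carton with a grey band, standing upright on the table: 36 mm (its x) by 60 mm (its y), 85 mm tall (z), about 0.12 kg. Origin at the centre of its underside. The long flat carton is not wanted.
- bottle_outline (a point): centre of the empty black ring outline (54 mm across) for the bottle, on the floor of the turntable, 28 mm above the table. The turntable: a light wooden tray 300 mm across, rim 8 mm above its floor, free on a vertical axis (friction 0.01 N m). Jars 42 wide, 45 mm tall (between the outlines) and 62 wide, 72 mm tall (opposite) stand on it; its middle is clear, to hold things across the radius.
- carton_outline (a point): centre of the empty black rectangular outline (49 by 73 mm) for the carton, on the same turntable's floor, 28 mm above the table. Its x points straight out from the turntable's axis, which lies 85 mm away towards -x (the ring's centre is also 85 mm from the axis); y is along the outline's long side. The carton's 36 mm side goes along this x, its 60 mm side along y, either way round.
Mind the look-alikes: they are no part of the job. What is shaped like the carton but yellow is not meant. Leave any brown look-alike of the bottle alone.

How it is judged:
At the end, for the whole second after the job is handed in: Bottle and carton stand upright and still on the tray floor, each centre within 15 mm of its outline's centre, the carton within 0.2 rad of the outline's direction; each outline is within 18 mm of where it started (about 12 degrees of turn) (horizontal distance between bottle and bottle_outline below 0.015 m and z of bottle in the frame of bottle_outline between -0.006 and 0.006 m and angle between each of bottle, carton's own z axis and vertical below 0.15 rad and linear speed of each of bottle, carton below 0.02 m/s and horizontal distance between carton and carton_outline below 0.015 m and z of carton in the frame of carton_outline between -0.006 and 0.006 m and angle between the x axis of carton and the x axis of carton_outline, either way round below 0.2 rad and distance of each of bottle_outline, carton_outline from where it was at the start of the episode below 0.018 m); the robot touches nothing.
It fails at once if the turntable is turned by more than about 17 degrees (an outline 25 mm from its start) (distance of any of bottle_outline, carton_outline from where it was at the start of the episode above 0.025 m).
It fails at once if the bottle or the carton is let fall onto its place (faster than 0.7 m/s out of the fingers, a drop of about 25 mm) ((horizontal distance between bottle and bottle_outline below 0.06 m and linear speed of bottle above 0.7 m/s and contact force between the fingers and bottle below 0.05 N) or (horizontal distance between carton and carton_outline below 0.06 m and linear speed of carton above 0.7 m/s and contact force between the fingers and carton below 0.05 N)).
It also fails if it takes over 59 s, if anything falls off the work surface, if the arm or the gripper's body presses on something with over 40 N, if the wrist force passes 120 N, or if a joint passes its speed limit or range.

### The arm

A 6-joint arm with a two-finger parallel gripper is mounted at the origin on the work surface. World frame = base frame: x ahead of the robot, y to its left, z up, the work surface at z = 0. Lengths are in m, angles in rad, forces in N, time in s.
With the tool pointing down it reaches from about 0.35 to 0.85 m from the base axis. Payload 8.1 kg.
Tool frame: the origin (TCP) lies at the very end of the fingers, on their centre line; the grasp point (between the pads) lies robot.grip_point_offset behind it (robot.grip_point_offset is the distance from the TCP to the grasp point, in m); z points along the fingers, y is the line along which they close (so a half turn about z gives the same grasp; the last joint's range is limited). The gripper opens to 93 mm and grips with 3 to 60 N. Pads are 15 mm wide; open, the fingers measure 128 mm over their backs; the gripper's body (75 mm by 188 mm) begins 65 mm behind the grasp point.
Start: joints at [1.077, 0.13, 1.488, -0, 1.523, -0.085], TCP at [0.238, 0.551, 0.219] pointing down, gripper open.
Joint ranges: [-2.96, 2.96], [-0.89, 2.26], [0.02, 2.5], [-1.34, 4.48], [0, 2.73], [-2.66, 2.66]. Speed limits (rad/s): [2.39, 2.39, 2.79, 3.14, 3.14, 3.14].

### API

Orientations are given as a rotation vector (axis times angle).
In Python, from plant import robot, eyes gives the robot as it stands. The module is installed in compiled form; this text tells all that it offers.
- The arm moves only by the tool apply_moves, never from a script. Its argument "steps" is one flat list of numbers, 7 for each row, row after row: the shift along the tool's x, y, z in units of 30 mm (1.0 is 30 mm), then the turn, a rotation vector about the tool's x, y, z in units of 6 degrees (1.0 is 6 degrees), then the opening in per cent of the stroke, from 0 (shut) to 100 (fully open). In form: [dx, dy, dz, ax, ay, az, fingers, dx, dy, dz, ax, ay, az, fingers, ...]. A call has 1 to 12 rows; each row shifts and turns the commanded pose from where the row before left it, along the tool's axes as they then stand; what a row does not reach is not made up. A row lasts 1/12 s, in which the tool goes at most 41.7 mm and 7.16 degrees, less where a joint would pass 70% of its speed; a pose out of reach is approached as far as the arm can. A call is refused whole if a number of a shift passes 1 or a number of a turn 1, either way. A call with a gripper value outside its range is refused whole. The fingers move at their own pace and stop on an object; "grip_force" is the grip in N (left out, the last holds). Time passes only in rows, so rows that do not move let the fingers close. It gives the time, the measured TCP pose, the force, the opening and the grip force at its end, in the units of the state.
- robot.read_state(): the state, without advancing time (a new reading comes with each control period).
- eyes.read_camera(name): name is "side" or "top"; returns the picture (384x512x3 uint8, red, green, blue); there is no depth.
- eyes.calibration(name): a dict with "K" (3x3 intrinsics, pixels), "R" (3x3) and "t" (3): a world point X has camera coordinates R X + t. Camera axes: x right, y down, z forward; pixel columns grow to the right and rows downward; lengths in m; the calibration is good to about 2 mm. A picture is of the moment at which its call begins. calibration takes no time and is no camera call.
- robot.close_job(): hands the job in; it is judged then, once.
Trained networks look in the newest picture that a camera, given by its name, has taken for a name from the list of things; names that differ only in an ending like _2 or _b are one class to them, and where a whole thing is asked for, a point or a joint stands for the part that bears it (a point fixed in the world has none). Each returns a list of dicts, best first, with "conf" (0 to 1); they miss things now and then, are a little off and sometimes report something else, mostly with a low value. They report only what shows in the picture. A call takes as long as a camera call. They do not tell look-alikes from the thing itself.
- eyes.search_frame(camera, thing): "rect" ([left, top, width, height] in pixels, round what is visible of it).
- eyes.place_of(camera, thing): "xy" ([column, row] in pixels: a listed point, or the origin of a listed thing).
The state is a dict: "t": time; "q": joint angles; "dq": joint speeds; "joint_torque": joint torques, N m; "tool_pos": TCP position; "orientation": TCP orientation; "force": force on the tool from outside, world axes, zero at the start; "wrist_torque": the same for the moment, N m; "opening": finger opening in m; "gripper_force": force on a finger pad.
Only numpy, scipy, OpenCV 4.12 (cv2) and the standard library are available. Lean on these libraries where they do the work, as an engineer would, in place of code of your own. Each camera call takes 0.05 s, during which the arm holds its last target. There are 200 camera calls.

## Working session

There is one attempt and no reset: what is moved stays moved. The work goes in short steps, Python scripts to look and compute and a tool call to move; the robot and the scene stay as the last step left them, time stands still between calls to the robot, and variables do not carry over. Pictures are saved under pics/ and viewed, at most 10 in all, crops included, and the job is handed in when it is done.

Besides the shell and the picture viewer there is one more tool, called after "Call:" in YAML: its name, and indented under it one key for each argument. apply_moves: Moves the arm, as the interface text tells. Its arguments: {"type":"object","properties":{"steps":{"type":"array"},"grip_force":{"type":"number"}},"required":["steps"]}

```bash
mkdir -p pics; cat > h.py <<'E'
import numpy as np, cv2
from plant import robot, eyes
def ray(c,uv):
    k=eyes.calibration(c);K,R,t=map(np.array,(k["K"],k["R"],k["t"]))
    o=-R.T@t; d=R.T@np.linalg.inv(K)@np.array([uv[0],uv[1],1.]); return o,d
def onz(c,uv,z):
    o,d=ray(c,uv); return o+d*(z-o[2])/d[2]
def proj(c,X):
    k=eyes.calibration(c);p=np.array(k["K"])@(np.array(k["R"])@np.array(X)+np.array(k["t"])); return p[:2]/p[2]
def snap(c,f):
    im=eyes.read_camera(c); cv2.imwrite("pics/"+f,cv2.resize(im[:,:,::-1],(800,600),interpolation=cv2.INTER_CUBIC)); return im
E
python3 - <<'E'
from h import *
np.set_printoptions(precision=3,suppress=True)
s=robot.read_state();print(s["t"],s["tool_pos"],s["orientation"],robot.grip_point_offset)
for c in("top","side"):
    im=snap(c,c+"0.png"); np.save(c+"0.npy",im)
    print(c,ray(c,(256,192)))
    for n,z in(("bottle",0),("carton",0),("bottle_outline",.028),("carton_outline",.028)):
        for r in eyes.place_of(c,n)[:4]: print(n,round(r["conf"],2),np.round(r["xy"],1),onz(c,r["xy"],z))
E
```

```text
0.0 [0.238 0.55  0.218] [-0.637 -3.076  0.003] 0.0188
top (array([0.347, 0.025, 0.959]), array([ 0.167, -0.033, -0.985]))
bottle 0.85 [362. 114.] [ 0.711 -0.275  0.   ]
bottle 0.65 [366.  143.3] [ 0.634 -0.282  0.   ]
carton 0.91 [365.8 267.9] [ 0.329 -0.266  0.   ]
carton 0.75 [372.1 219.4] [ 0.444 -0.287  0.   ]
bottle_outline 0.59 [186.2 193.8] [0.5   0.157 0.028]
carton_outline 0.77 [119.7 191.7] [0.504 0.312 0.028]
side (array([ 0.199, -0.955,  0.859]), array([ 0.247,  0.75 , -0.613]))
bottle 0.95 [338.2 278.3] [ 0.628 -0.289  0.   ]
bottle 0.81 [370.8 264.3] [ 0.726 -0.272  0.   ]
carton 0.88 [210.8 301.1] [ 0.319 -0.26   0.   ]
carton 0.78 [266.9 299.1] [ 0.444 -0.295  0.   ]
bottle_outline 0.72 [235.  178.7] [0.494 0.142 0.028]
carton_outline 0.82 [223.3 150.7] [0.501 0.302 0.028]
```

View pics/top0.png

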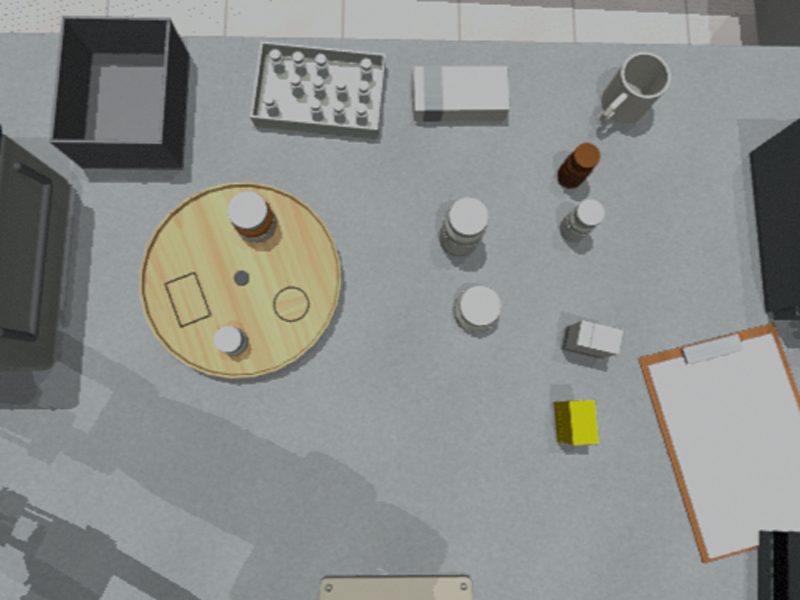

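View pics/side0.png

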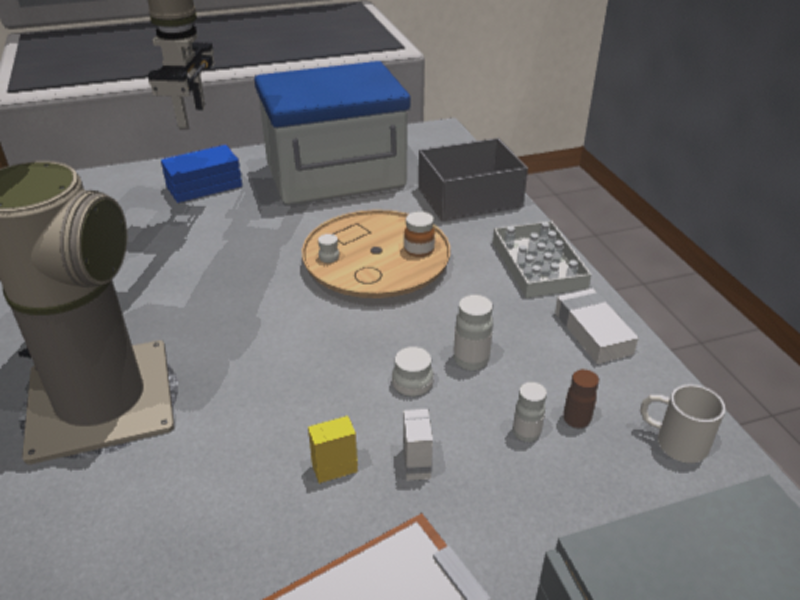

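The wanted bottle is the white one: its cap is at about (590,215) in the top view, with the brown look-alike beside it at (585,160). The wanted carton is at (593,338), with the yellow one below it. The turntable is centred at (241,278), the ring at (291,303) and the rectangle at (187,299). Next I'll refine these positions.

```bash
python3 - <<'E'
from h import *
np.set_printoptions(precision=4,suppress=True)
im=np.load("top0.npy"); g=im.min(2).astype(int)
# outlines: upscale and blackhat
def comp(x0,x1,y0,y1):
    c=cv2.resize(g[y0:y1,x0:x1].astype(np.uint8),None,fx=4,fy=4,interpolation=cv2.INTER_CUBIC)
    b=cv2.morphologyEx(c,cv2.MORPH_BLACKHAT,np.ones((25,25)))
    m=(b>35).astype(np.uint8); n,l,st,_=cv2.connectedComponentsWithStats(m)
    i=1+np.argmax(st[1:,2]*st[1:,3]); p=np.argwhere(l==i)[:,::-1]
    print(st[i]); return (p+.5)/4-.5+[x0,y0]
r=comp(170,203,178,212); R=np.array([onz("top",p,.028) for p in r])[:,:2]
(c,rad)=cv2.minEnclosingCircle(R.astype(np.float32)); print("ring",c,rad)
r=comp(100,139,170,214); Q=np.array([onz("top",p,.028) for p in r])[:,:2]
print("rect",cv2.minAreaRect((Q*1000).astype(np.float32)))
pc=onz("top",np.array([241.5,278.5])/1.5625-.5,.028); print("hub",pc)
# bottle cap, carton top
hsv=cv2.cvtColor(im,cv2.COLOR_RGB2HSV)
def blob(x0,x1,y0,y1,th,z,k):
    c=cv2.resize(g[y0:y1,x0:x1].astype(np.uint8),None,fx=4,fy=4,interpolation=cv2.INTER_CUBIC)
    m=(c>th).astype(np.uint8); n,l,st,_=cv2.connectedComponentsWithStats(m); i=1+np.argmax(st[1:,4])
    p=(np.argwhere(l==i)[:,::-1]+.5)/4-.5+[x0,y0]
    P=np.array([onz("top",q,z) for q in p])[:,:2]
    print(k,st[i],P.mean(0),cv2.minEnclosingCircle(P.astype(np.float32)),cv2.minAreaRect((P*1000).astype(np.float32)))
blob(364,390,124,148,170,.09,"cap")
blob(355,405,198,234,170,.085,"carton")
big=np.hstack([cv2.resize(im[120:160,350:400],(400,320),interpolation=cv2.INTER_CUBIC),cv2.resize(im[195:235,355:405],(400,320),interpolation=cv2.INTER_CUBIC)])
cv2.imwrite("pics/z1.png",big[:,:,::-1])
E
```

```text
[  19   21   94   92 1508]
ring (0.49898266792297363, 0.15765413641929626) 0.02762918546795845
[  21   16  121  144 2508]Traceback (most recent call last):
  File "<stdin>", line 13, in <module>
  File "h.py", line 7, in onz
    o,d=ray(c,uv); return o+d*(z-o[2])/d[2]
        ~~~^^^^^^
  File "h.py", line 4, in ray
    k=eyes.calibration(c);K,R,t=map(np.array,(k["K"],k["R"],k["t"]))
ValueError: time passes only in moves, steps and waits
```

```bash
python3 - <<'E'
s=open("h.py").read().replace("eyes.calibration(c)","cal(c)").replace("def ray","import functools\n@functools.cache\ndef cal(c): return eyes.calibration(c)\ndef ray",1)
open("h.py","w").write(s)
E
cat > m.py <<'E'
from h import *
np.set_printoptions(precision=4,suppress=True)
im=np.load("top0.npy"); g=im.min(2).astype(int)
def comp(x0,x1,y0,y1):
    c=cv2.resize(g[y0:y1,x0:x1].astype(np.uint8),None,fx=4,fy=4,interpolation=cv2.INTER_CUBIC)
    b=cv2.morphologyEx(c,cv2.MORPH_BLACKHAT,np.ones((25,25)))
    m=(b>35).astype(np.uint8); n,l,st,_=cv2.connectedComponentsWithStats(m)
    i=1+np.argmax(st[1:,2]*st[1:,3]); p=np.argwhere(l==i)[:,::-1]
    return (p+.5)/4-.5+[x0,y0]
r=comp(100,139,170,214); Q=np.array([onz("top",p,.028) for p in r])[:,:2]
print("rect",cv2.minAreaRect((Q*1000).astype(np.float32)))
print("hub",onz("top",np.array([241.5,278.5])/1.5625-.5,.028))
def blob(x0,x1,y0,y1,th,z,k):
    c=cv2.resize(g[y0:y1,x0:x1].astype(np.uint8),None,fx=4,fy=4,interpolation=cv2.INTER_CUBIC)
    m=(c>th).astype(np.uint8); n,l,st,_=cv2.connectedComponentsWithStats(m); i=1+np.argmax(st[1:,4])
    p=(np.argwhere(l==i)[:,::-1]+.5)/4-.5+[x0,y0]
    P=np.array([onz("top",q,z) for q in p])[:,:2]
    print(k,st[i],P.mean(0),cv2.minEnclosingCircle(P.astype(np.float32)),cv2.minAreaRect((P*1000).astype(np.float32)))
blob(364,390,124,148,170,.09,"cap")
blob(355,405,198,234,170,.085,"carton")
big=np.hstack([cv2.resize(im[120:160,350:400],(400,320),interpolation=cv2.INTER_CUBIC),cv2.resize(im[195:235,355:405],(400,320),interpolation=cv2.INTER_CUBIC)])
cv2.imwrite("pics/z1.png",big[:,:,::-1])
E
python3 m.py
```

```text
rect ((505.2481994628906, 311.51861572265625), (75.16683959960938, 50.33540725708008), 22.83832550048828)
hub [0.5379 0.2336 0.028 ]
cap [  25   15   66   64 3274] [ 0.6268 -0.2811] ((0.627004861831665, -0.2813199460506439), 0.019195877015590668) ((627.1527099609375, -280.79931640625), (37.36261749267578, 37.17296600341797), 26.91166114807129)
carton [  60   29  114   83 6135] [ 0.4444 -0.2868] ((0.4444792568683624, -0.28611990809440613), 0.033293478190898895) ((444.5331726074219, -286.25897216796875), (58.749298095703125, 34.90674591064453), 76.62217712402344)
```

View pics/z1.png

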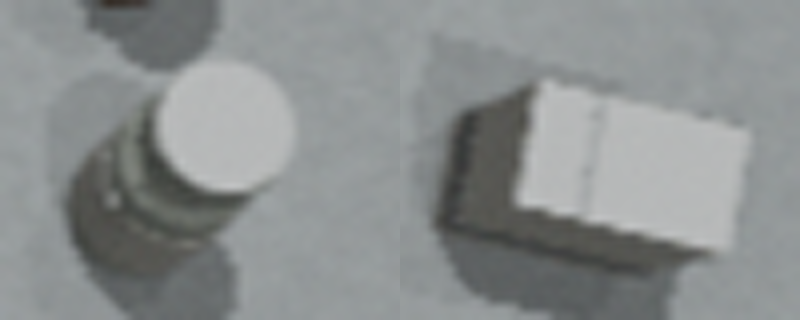

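The crop shows the white cap (left) and the carton's top face (right), so both measurements hold. Next is a helper that turns a target into tool units.

```bash
cat > go.py <<'E'
import sys; from h import *
from scipy.spatial.transform import Rotation as Ro
x,y,z,yaw=map(float,sys.argv[1:5])
s=robot.read_state(); R=Ro.from_rotvec(s["orientation"]); M=R.as_matrix()
y0=np.degrees(np.arctan2(M[1,1],M[0,1])); dy=(yaw-y0+90)%180-90
tilt=M.T@np.cross(M[:,2],[0,0,-1])
d=np.array([x,y,z])-s["tool_pos"]
T=Ro.from_euler("z",dy,degrees=True).as_matrix()@M
np.set_printoptions(precision=3,suppress=True)
print("t",s["t"],"pos",np.array(s["tool_pos"]),"yaw",y0,"open",s["opening"],"gf",s["gripper_force"],"F",np.array(s["force"]),"q",np.array(s["q"]))
print("turn units az",-dy/6,"tilt units",np.degrees(tilt)/6)
print("shift units if now",M.T@d/.03,"after turn",T.T@d/.03)
E
python3 go.py .627 -.281 .219 62.9
```

```text
t 0.5 pos [0.238 0.551 0.219] yaw 66.57617636330187 open 0.09315297560424651 gf 0.0 F [0.21  0.071 0.003] q [ 1.077  0.13   1.488  0.     1.523 -0.085]
turn units az 0.6126960605503106 tilt units [-0. -0.  0.]
shift units if now [-22.902 -20.286  -0.013] after turn [-24.156 -18.776  -0.013]
```

Call:
apply_moves:
  steps: [0,0,0,0,0,0.6,100,-1,-0.78,0,0,0,0,100,-1,-0.78,0,0,0,0,100,-1,-0.78,0,0,0,0,100,-1,-0.78,0,0,0,0,100,-1,-0.78,0,0,0,0,100,-1,-0.78,0,0,0,0,100,-1,-0.78,0,0,0,0,100,-1,-0.78,0,0,0,0,100,-1,-0.78,0,0,0,0,100,-1,-0.78,0,0,0,0,100,-1,-0.78,0,0,0,0,100]
  grip_force: 15

```text
t: 1.5
tool_pos: [0.416, 0.1696, 0.219]
orientation: [0.734, 3.054, 0.001]
force: [1.0, 0.6, 0.3]
opening: 0.0934
gripper_force: 0.0
```

Call:
apply_moves:
  steps: [-1,-0.78,0,0,0,0,100,-1,-0.78,0,0,0,0,100,-1,-0.78,0,0,0,0,100,-1,-0.78,0,0,0,0,100,-1,-0.78,0,0,0,0,100,-1,-0.78,0,0,0,0,100,-1,-0.78,0,0,0,0,100,-1,-0.78,0,0,0,0,100,-1,-0.78,0,0,0,0,100,-1,-0.78,0,0,0,0,100,-1,-0.78,0,0,0,0,100,-1,-0.78,0,0,0,0,100]

```text
t: 2.5
tool_pos: [0.6091, -0.2443, 0.2185]
orientation: [0.734, 3.054, 0.0]
force: [0.3, 0.8, 0.2]
opening: 0.0928
gripper_force: 0.0
```

```bash
python3 go.py .627 -.281 .041 62.9
```

```text
t 2.5 pos [ 0.609 -0.244  0.219] yaw 62.96724684388477 open 0.09284188875147253 gf 0.0 F [0.292 0.826 0.244] q [-0.46   0.282  1.316  0.     1.543 -1.558]
turn units az 0.01120780731412907 tilt units [0.001 0.002 0.   ]
shift units if now [-1.086 -0.821  5.918] after turn [-1.087 -0.82   5.918]
```

Call:
apply_moves:
  steps: [0,0,0,0,0,0,100,0,0,0,0,0,0,100,0,0,0,0,0,0,100]

```text
t: 2.75
tool_pos: [0.6084, -0.2421, 0.2182]
orientation: [-0.735, -3.054, -0.001]
force: [0.3, 0.2, 0.6]
opening: 0.0928
gripper_force: 0.0
```

```bash
python3 go.py .627 -.281 .041 62.9; python3 - <<'E'
from h import *
for c in("top","side"):
    snap(c,c+"1.png")
    for n,z in(("bottle",0),("carton",0)):
        for r in eyes.place_of(c,n)[:3]: print(c,n,round(r["conf"],2),np.round(onz(c,r["xy"],z),3))
E
```

```text
t 2.75 pos [ 0.608 -0.242  0.218] yaw 62.949574565456885 open 0.09280904303484176 gf 0.0 F [0.272 0.167 0.611] q [-0.457  0.279  1.32   0.     1.543 -1.556]
turn units az 0.008262427576146555 tilt units [ 0.004 -0.009  0.   ]
shift units if now [-1.147 -0.874  5.906] after turn [-1.148 -0.873  5.906]
top bottle 0.58 [ 0.71  -0.268  0.   ]
top bottle 0.42 [ 0.641 -0.282  0.   ]
side bottle 0.93 [ 0.626 -0.281  0.   ]
side bottle 0.82 [ 0.724 -0.275  0.   ]
side carton 0.88 [ 0.318 -0.253  0.   ]
side carton 0.79 [ 0.444 -0.286 -0.   ]
```

View pics/side1.png

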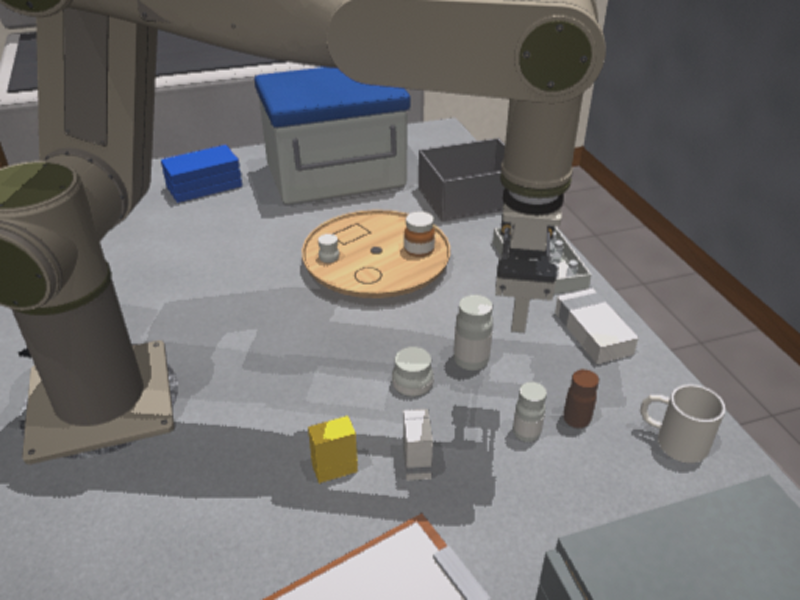

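The side view shows the bottle at (530,412) with the open gripper above it at (520,300), so the way down is clear. The measurements agree within about 1 mm.

Call:
apply_moves:
  steps: [-0.58,-0.44,0,0,0,0,100,-0.57,-0.43,0,0,0,0,100,0,0,0,0,0,0,100,0,0,0.9,0,0,0,100,0,0,0.9,0,0,0,100,0,0,0.9,0,0,0,100,0,0,0.9,0,0,0,100,0,0,0.9,0,0,0,100,0,0,0.8,0,0,0,100,0,0,0.6,0,0,0,100,0,0,0,0,0,0,100,0,0,0,0,0,0,100]

```text
t: 4.05
tool_pos: [0.6265, -0.2801, 0.0408]
orientation: [-0.733, -3.052, -0.001]
force: [-0.2, 0.2, 0.6]
opening: 0.0929
gripper_force: 0.0
```

```bash
python3 go.py .627 -.281 .041 62.9
```

```text
t 4.05 pos [ 0.627 -0.28   0.041] yaw 63.00747691517878 open 0.09291974143024777 gf 0.0 F [-0.242  0.244  0.562] q [-0.495  0.496  1.378  0.     1.269 -1.595]
turn units az 0.017912819196463186 tilt units [ 0.001 -0.025  0.   ]
shift units if now [-0.027 -0.02  -0.008] after turn [-0.027 -0.02  -0.008]
```

Call:
apply_moves:
  steps: [0,0,0,0,0,0,0,0,0,0,0,0,0,0,0,0,0,0,0,0,0,0,0,0,0,0,0,0,0,0,0,0,0,0,0,0,0,0,0,0,0,0,0,0,0,0,0,0,0,0,0,0,0,0,0,0,0,0,0,0,0,0,0]
  grip_force: 15

```text
t: 4.8
tool_pos: [0.6275, -0.2812, 0.0416]
orientation: [-0.734, -3.055, -0.0]
force: [-0.8, 0.7, -0.4]
opening: 0.0437
gripper_force: 15.0
```

Call:
apply_moves:
  steps: [0,0,-0.5,0,0,0,0,0,0,-0.8,0,0,0,0,0,0,-0.9,0,0,0,0,0,0,-0.9,0,0,0,0,0,0,-0.9,0,0,0,0,0,0,-0.9,0,0,0,0,0,0,-0.7,0,0,0,0,0,0,-0.4,0,0,0,0,0,0,0,0,0,0,0]

```text
t: 5.55
tool_pos: [0.6291, -0.2821, 0.2266]
orientation: [0.732, 3.048, -0.003]
force: [-0.2, 0.1, -1.0]
opening: 0.0437
gripper_force: 15.0
```

```bash
python3 go.py .499 .1577 .22 62.9
```

```text
t 5.55 pos [ 0.629 -0.282  0.227] yaw 62.977829454062594 open 0.04373695167392925 gf 14.996118496055715 F [-0.208  0.113 -0.971] q [-0.496  0.364  1.202 -0.     1.569 -1.595]
turn units az 0.012971575677099167 tilt units [-0.002  0.063  0.   ]
shift units if now [10.525 11.091  0.149] after turn [10.54  11.077  0.149]
```

Call:
apply_moves:
  steps: [0.4,0.42,0,0,0,0,0,0.7,0.74,0,0,0,0,0,0.9,0.95,0,0,0,0,0,0.9,0.95,0,0,0,0,0,0.9,0.95,0,0,0,0,0,0.9,0.95,0,0,0,0,0,0.9,0.95,0,0,0,0,0,0.9,0.95,0,0,0,0,0,0.9,0.95,0,0,0,0,0,0.9,0.95,0,0,0,0,0,0.9,0.95,0,0,0,0,0,0.7,0.74,0,0,0,0,0]

```text
t: 6.55
tool_pos: [0.5032, 0.1353, 0.2198]
orientation: [-0.732, -3.052, 0.001]
force: [0.2, -0.0, -1.9]
opening: 0.0438
gripper_force: 15.0
```

Call:
apply_moves:
  steps: [0.4,0.42,0,0,0,0,0,0.2,0.2,0,0,0,0,0,0,0,0,0,0,0,0,0,0,0,0,0,0,0,0,0,0,0,0,0,0]

```text
t: 6.97
tool_pos: [0.498, 0.1565, 0.2211]
orientation: [-0.735, -3.054, 0.001]
force: [0.6, -0.9, -0.9]
opening: 0.0438
gripper_force: 15.0
```

```bash
python3 go.py .499 .1577 .0706 62.9; python3 - <<'E'
from h import *
for c in("top","side"):
    snap(c,c+"2.png")
    for n,z in(("bottle_outline",.028),("carton_outline",.028)):
        for r in eyes.place_of(c,n)[:2]: print(c,n,round(r["conf"],2),np.round(onz(c,r["xy"],z),3))
E
```

```text
t 6.9667 pos [0.498 0.156 0.221] yaw 62.918903268700554 open 0.043762964421140825 gf 14.995917986962013 F [ 0.579 -0.936 -0.859] q [ 0.207 -0.082  1.699 -0.001  1.525 -0.892]
turn units az 0.0031505447834258384 tilt units [-0.009 -0.003  0.   ]
shift units if now [-0.013  0.057  5.015] after turn [-0.013  0.057  5.015]
top carton_outline 0.95 [0.503 0.322 0.028]
side bottle_outline 0.88 [0.493 0.14  0.028]
side carton_outline 0.62 [0.505 0.307 0.028]
```

View pics/side2.png

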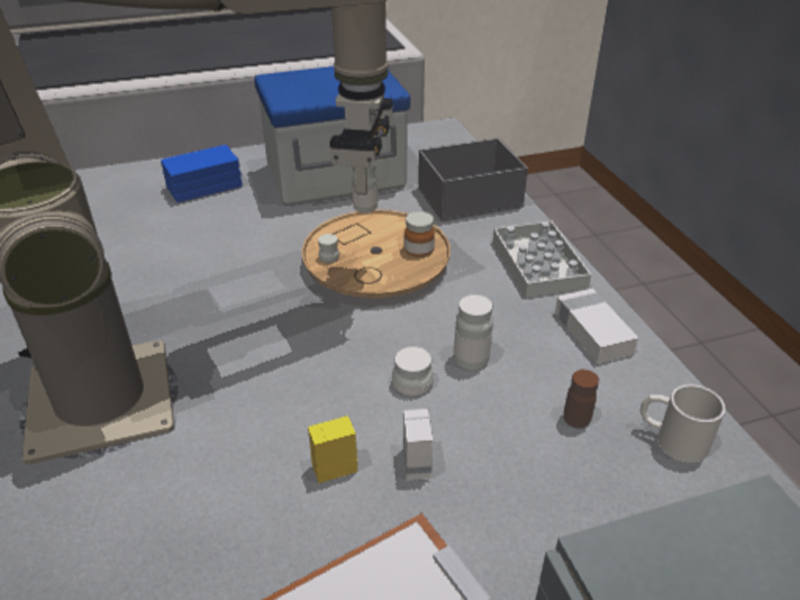

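The side view shows the bottle held upright above the ring, which is at about (368,275). Side and top estimates of the ring differ by about 15 mm, so I'll check by segmenting the side picture.

```bash
python3 - <<'E'
from h import *
im=np.load("side0.npy");g=im.min(2)
for n,(x0,x1,y0,y1),P in(("ring",(222,250,166,188),(.499,.1577,.028)),("rect",(208,242,140,158),(.5052,.3115,.028))):
    c=cv2.resize(g[y0:y1,x0:x1],None,fx=4,fy=4,interpolation=cv2.INTER_CUBIC)
    b=cv2.morphologyEx(c,cv2.MORPH_BLACKHAT,np.ones((25,25)));l=cv2.connectedComponentsWithStats((b>35).astype(np.uint8));st=l[2];i=1+np.argmax(st[1:,2]*st[1:,3])
    p=((np.argwhere(l[1]==i)[:,::-1]+.5)/4-.5+[x0,y0]); W=np.array([onz("side",q,.028) for q in p])[:,:2]
    print(n,cv2.minEnclosingCircle(W.astype(np.float32)),cv2.minAreaRect((W*1000).astype(np.float32)),p.min(0),p.max(0),proj("side",P))
E
```

```text
ring ((0.48928725719451904, 0.15329232811927795), 0.025542400777339935) ((482.2247009277344, 151.13784790039062), (17.991870880126953, 50.87947463989258), 16.964630126953125) [226.375 172.875] [237.125 181.125] [235.02294659 175.54794229]
rect ((0.48111316561698914, 0.36504584550857544), 0.020914066582918167) ((479.6690979003906, 367.96124267578125), (41.6142692565918, 8.826620101928711), 26.349803924560547) [207.625 139.625] [217.375 144.125] [223.7125511  148.92597208]
```

The top-view estimate projects to (235.0,175.5) in the side picture, exactly where the ring is seen; the segmentation only caught part of it. So I trust the top estimate and lower the bottle.

Call:
apply_moves:
  steps: [0,0.06,0.6,0,0,0,0,0,0,0.8,0,0,0,0,0,0,0.8,0,0,0,0,0,0,0.8,0,0,0,0,0,0,0.7,0,0,0,0,0,0,0.5,0,0,0,0,0,0,0.3,0,0,0,0,0,0,0.2,0,0,0,0,0,0,0.1,0,0,0,0,0,0,0.1,0,0,0,0,0,0,0,0,0,0,0,0,0,0,0,0,0,0]

```text
t: 8.27
tool_pos: [0.4992, 0.1594, 0.0755]
orientation: [0.734, 3.054, 0.001]
force: [-0.4, 1.2, -1.4]
opening: 0.0437
gripper_force: 15.0
```

```bash
python3 go.py .499 .1577 .0696 62.9
```

```text
t 8.2667 pos [0.499 0.159 0.075] yaw 62.97875926022313 open 0.04368567820619485 gf 14.996029144967906 F [-0.392  1.18  -1.364] q [ 0.211  0.043  1.851 -0.     1.247 -0.888]
turn units az 0.013126543370522844 tilt units [0.008 0.01  0.   ]
shift units if now [-0.019 -0.054  0.196] after turn [-0.019 -0.054  0.196]
```

Call:
apply_moves:
  steps: [0,0,0.05,0,0,0,0,0,-0.03,0.05,0,0,0,0,0,0,0.04,0,0,0,0,0,0,0.04,0,0,0,0,0,0,0,0,0,0,0,0,0,0,0,0,0,0]

```text
t: 8.77
tool_pos: [0.4985, 0.1585, 0.0695]
orientation: [0.734, 3.054, 0.0]
force: [0.8, -0.2, 2.0]
opening: 0.0435
gripper_force: 15.0
```

Call:
apply_moves:
  steps: [0,0,0,0,0,0,52,0,0,0,0,0,0,56,0,0,0,0,0,0,62,0,0,0,0,0,0,70,0,0,0,0,0,0,80,0,0,0,0,0,0,80,0,0,-0.3,0,0,0,80,0,0,-0.6,0,0,0,80,0,0,-0.9,0,0,0,80,0,0,-0.9,0,0,0,80,0,0,-0.9,0,0,0,80,0,0,-0.9,0,0,0,80]

```text
t: 9.77
tool_pos: [0.498, 0.1585, 0.2063]
orientation: [0.734, 3.054, 0.0]
force: [-0.7, 1.1, 0.7]
opening: 0.0744
gripper_force: 0.0
```

```bash
python3 go.py .4445 -.2863 .2 -13.4
```

```text
t 9.7667 pos [0.498 0.158 0.206] yaw 62.979480368933665 open 0.07436157281163495 gf 0.0 F [-0.707  1.09   0.705] q [ 0.21  -0.074  1.719  0.     1.496 -0.889]
turn units az 12.729913394822278 tilt units [0.003 0.003 0.   ]
shift units if now [ -5.145 -14.018   0.208] after turn [-14.835   1.7     0.216]
```

Call:
apply_moves:
  steps: [-0.2,-0.6,0,0,0,0,90,-0.32,-0.88,0,0,0,0,90,-0.32,-0.88,0,0,0,0,90,-0.32,-0.88,0,0,0,0,90,-0.32,-0.88,0,0,0,0,90,-0.32,-0.88,0,0,0,0,90,-0.32,-0.88,0,0,0,0,90,-0.32,-0.88,0,0,0,0,90,-0.32,-0.88,0,0,0,0,90,-0.32,-0.88,0,0,0,0,90,-0.32,-0.88,0,0,0,0,90,-0.32,-0.88,0,0,0,0,90]

```text
t: 10.77
tool_pos: [0.4572, -0.1684, 0.2052]
orientation: [0.734, 3.054, -0.0]
force: [0.5, -0.3, 0.1]
opening: 0.0837
gripper_force: 0.0
```

Call:
apply_moves:
  steps: [-0.32,-0.88,0,0,0,0,90,-0.32,-0.88,0,0,0,0,90,-0.32,-0.88,0,0,0,0,90,-0.32,-0.88,0,0,0,0,90,-0.1,-0.3,0,0,0,0,90,0,0,0,0,0,0.8,90,0,0,0,0,0,1,90,0,0,0,0,0,1,90,0,0,0,0,0,1,90,0,0,0,0,0,1,90,0,0,0,0,0,1,90,0,0,0,0,0,1,90]

```text
t: 11.77
tool_pos: [0.4425, -0.2873, 0.2048]
orientation: [1.759, 2.603, 0.0]
force: [-0.5, 0.6, 0.1]
opening: 0.0834
gripper_force: 0.0
```

Call:
apply_moves:
  steps: [0,0,0,0,0,1,90,0,0,0,0,0,1,90,0,0,0,0,0,1,90,0,0,0,0,0,1,90,0,0,0,0,0,1,90,0,0,0,0,0,0.6,90,0,0,0,0,0,0.3,90,0,0,0,0,0,0,90,0,0,0,0,0,0,90]

```text
t: 12.52
tool_pos: [0.4425, -0.2875, 0.2047]
orientation: [2.461, 1.953, 0.0]
force: [-0.6, 0.2, -0.7]
opening: 0.0836
gripper_force: 0.0
```

```bash
python3 go.py .4445 -.2863 .037 -13.4; python3 - <<'E'
from h import *
im=snap("top","top3.png"); np.save("top3.npy",im)
for n,z in(("bottle",.028),("bottle_outline",.028),("carton_outline",.028),("carton",0)):
    for r in eyes.place_of("top",n)[:3]: print(n,round(r["conf"],2),np.round(onz("top",r["xy"],z),3))
E
```

```text
t 12.5167 pos [ 0.442 -0.287  0.205] yaw -13.133709567031755 open 0.08355688501758611 gf 0.0 F [-0.64   0.203 -0.686] q [-0.673 -0.059  1.708  0.     1.493 -0.444]
turn units az 0.04438173882804127 tilt units [ 0.003 -0.     0.   ]
shift units if now [0.054 0.055 5.59 ] after turn [0.054 0.055 5.59 ]
bottle 0.78 [0.506 0.161 0.028]
bottle 0.59 [ 0.701 -0.272  0.028]
bottle_outline 0.66 [0.496 0.155 0.028]
carton_outline 0.79 [0.504 0.315 0.028]
carton 0.84 [ 0.326 -0.263  0.   ]
carton 0.68 [ 0.448 -0.281  0.   ]
```

View pics/top3.png

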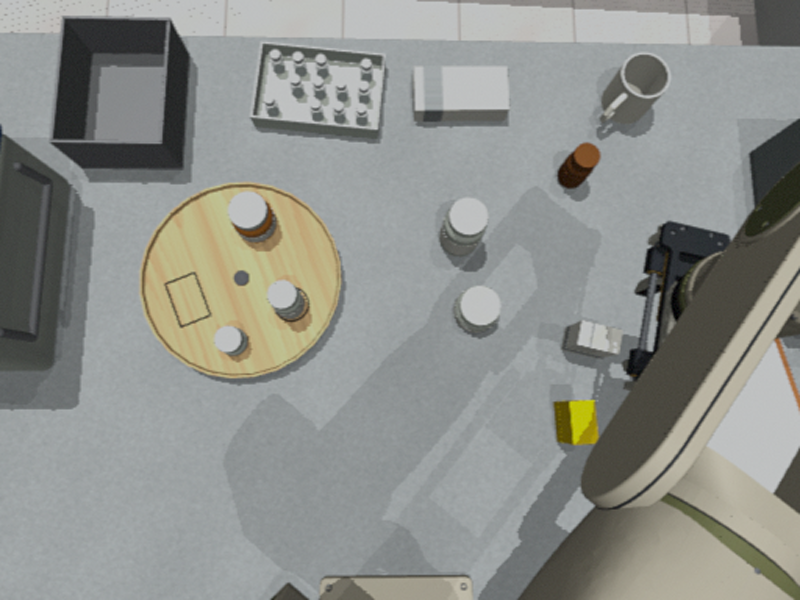

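The bottle stands in its ring at (287,300), the tray has not turned, and the gripper is above the carton, clear of the yellow one. Now I'll go down and grip.

Call:
apply_moves:
  steps: [0.05,0.05,0.3,0,0,0.04,90,0,0,0.8,0,0,0,90,0,0,0.9,0,0,0,90,0,0,0.9,0,0,0,90,0,0,0.9,0,0,0,90,0,0,0.8,0,0,0,90,0,0,0.6,0,0,0,90,0,0,0.4,0,0,0,90,0,0,0,0,0,0,90,0,0,0,0,0,0,90]

```text
t: 13.6
tool_pos: [0.4438, -0.2864, 0.0358]
orientation: [-2.465, -1.945, 0.0]
force: [0.0, -0.0, 1.0]
opening: 0.0838
gripper_force: 0.0
```

Call:
apply_moves:
  steps: [0,0,0,0,0,0,60,0,0,0,0,0,0,40,0,0,0,0,0,0,0,0,0,0,0,0,0,0,0,0,0,0,0,0,0,0,0,0,0,0,0,0,0,0,0,0,0,0,0,0,0,0,0,0,0,0,0,0,0,0,0,0,0,0,0,0,0,0,0,0]
  grip_force: 15

```text
t: 14.43
tool_pos: [0.4442, -0.2868, 0.0363]
orientation: [2.466, 1.946, 0.0]
force: [-0.6, -0.7, 0.3]
opening: 0.036
gripper_force: 15.0
```

Call:
apply_moves:
  steps: [0,0,-0.4,0,0,0,0,0,0,-0.8,0,0,0,0,0,0,-0.9,0,0,0,0,0,0,-0.9,0,0,0,0,0,0,-0.9,0,0,0,0,0,0,-0.9,0,0,0,0,0,0,-0.7,0,0,0,0,0,0,-0.4,0,0,0,0,0,0,0,0,0,0,0]

```text
t: 15.18
tool_pos: [0.4454, -0.2878, 0.2172]
orientation: [2.462, 1.942, 0.002]
force: [0.5, -0.9, -1.7]
opening: 0.0361
gripper_force: 15.0
```

```bash
python3 go.py .5052 .3115 .21 -67.2
```

```text
t 15.1833 pos [ 0.445 -0.288  0.217] yaw -13.461029502884452 open 0.03609344557565529 gf 14.999503344297409 F [ 0.501 -0.863 -1.672] q [-0.67  -0.064  1.689 -0.     1.51  -0.435]
turn units az 8.956495082852593 tilt units [0.049 0.023 0.   ]
shift units if now [19.892 -2.714  0.177] after turn [  9.578 -17.645   0.125]
```

Call:
apply_moves:
  steps: [0.5,-0.07,0,0,0,0,0,0.8,-0.11,0,0,0,0,0,0.95,-0.13,0,0,0,0,0,0.95,-0.13,0,0,0,0,0,0.95,-0.13,0,0,0,0,0,0.95,-0.13,0,0,0,0,0,0.95,-0.13,0,0,0,0,0,0.95,-0.13,0,0,0,0,0,0.95,-0.13,0,0,0,0,0,0.95,-0.13,0,0,0,0,0,0.95,-0.13,0,0,0,0,0,0.95,-0.13,0,0,0,0,0]

```text
t: 16.18
tool_pos: [0.4747, 0.0408, 0.2109]
orientation: [-2.464, -1.944, 0.004]
force: [0.7, 0.2, -0.8]
opening: 0.036
gripper_force: 15.0
```

Call:
apply_moves:
  steps: [0.95,-0.13,0,0,0,0,0,0.95,-0.13,0,0,0,0,0,0.95,-0.13,0,0,0,0,0,0.95,-0.13,0,0,0,0,0,0.95,-0.13,0,0,0,0,0,0.95,-0.13,0,0,0,0,0,0.95,-0.13,0,0,0,0,0,0.95,-0.13,0,0,0,0,0,0.8,-0.11,0,0,0,0,0,0.5,-0.07,0,0,0,0,0,0.2,-0.03,0,0,0,0,0,0,0,0,0,0,0,0]

```text
t: 17.18
tool_pos: [0.5019, 0.3138, 0.211]
orientation: [-2.464, -1.948, 0.005]
force: [-0.2, 1.1, -0.6]
opening: 0.0358
gripper_force: 15.0
```

Call:
apply_moves:
  steps: [0,0,0,0,0,0.5,0,0,0,0,0,0,0.9,0,0,0,0,0,0,1,0,0,0,0,0,0,1,0,0,0,0,0,0,1,0,0,0,0,0,0,1,0,0,0,0,0,0,1,0,0,0,0,0,0,1,0,0,0,0,0,0,0.9,0,0,0,0,0,0,0.66,0,0,0,0,0,0,0,0,0,0,0,0,0,0,0]

```text
t: 18.18
tool_pos: [0.5031, 0.3118, 0.2126]
orientation: [3.079, 0.622, -0.002]
force: [0.1, 0.1, -3.0]
opening: 0.0361
gripper_force: 15.0
```

```bash
python3 go.py .5052 .3115 .0665 -67.2; python3 - <<'E'
from h import *
snap("side","side4.png")
E
```

```text
t 18.1833 pos [0.503 0.312 0.213] yaw -67.14235279352938 open 0.03606450120890062 gf 14.999827891588211 F [ 0.062  0.117 -2.974] q [ 0.468  0.113  1.518 -0.     1.512  1.64 ]
turn units az 0.009607867745103249 tilt units [0.003 0.012 0.   ]
shift units if now [0.066 0.035 4.87 ] after turn [0.066 0.034 4.87 ]
```

View pics/side4.png

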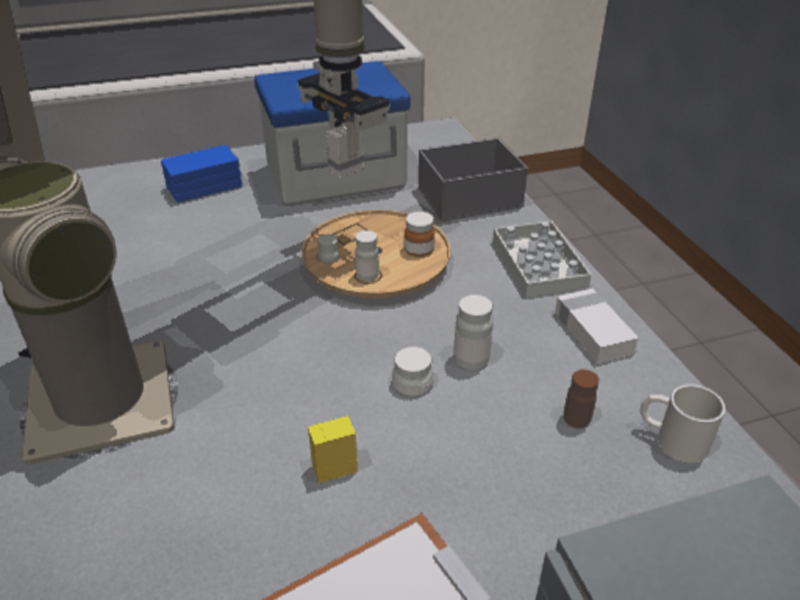

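The carton is held upright above its outline, and the bottle stands well. Before lowering I'll check the clearance to the cooler box.

```bash
python3 - <<'E'
from h import *
f=lambda u,v:(u/1.5625-.5,v/1.5625-.5)
for u,v in((280,197),(405,182)): print("side base",onz("side",f(u,v),0))
for u,v in((265,118),(408,105)):
    o,d=ray("side",f(u,v)); print("side lid z.2",onz("side",f(u,v),.2))
for u,v in((75,180),(35,370),(5,130)):
    print("top",[np.round(onz("top",f(u,v),z),3) for z in(0,.1,.2)])
E
```

```text
side base [0.40096885 0.55585508 0.        ]
side base [0.69984607 0.53437507 0.        ]
side lid z.2 [0.38713818 0.54665485 0.2       ]
side lid z.2 [0.70034756 0.51813273 0.2       ]
top [array([0.701, 0.508, 0.   ]), array([0.664, 0.457, 0.1  ]), array([0.627, 0.407, 0.2  ])]
top [array([0.402, 0.541, 0.   ]), array([0.396, 0.487, 0.1  ]), array([0.391, 0.433, 0.2  ])]
top [array([0.783, 0.625, 0.   ]), array([0.738, 0.563, 0.1  ]), array([0.692, 0.5  , 0.2  ])]
```

Call:
apply_moves:
  steps: [0.07,0.03,0.5,0,0,0,0,0,0,0.8,0,0,0,0,0,0,0.8,0,0,0,0,0,0,0.8,0,0,0,0,0,0,0.7,0,0,0,0,0,0,0.5,0,0,0,0,0,0,0.3,0,0,0,0,0,0,0.2,0,0,0,0,0,0,0.1,0,0,0,0,0,0,0,0,0,0,0,0,0,0,0,0,0,0]

```text
t: 19.15
tool_pos: [0.5064, 0.3132, 0.0733]
orientation: [-3.079, -0.621, -0.002]
force: [-0.0, 1.0, -0.6]
opening: 0.0357
gripper_force: 15.0
```

```bash
python3 go.py .5052 .3115 .0643 -67.2
```

```text
t 19.15 pos [0.506 0.313 0.073] yaw -67.20508226912705 open 0.03571336279967021 gf 14.999463111162186 F [-0.006  0.958 -0.633] q [ 0.468  0.23   1.649 -0.     1.261  1.641]
turn units az -0.0008470448545073358 tilt units [-0.001 -0.014  0.   ]
shift units if now [-0.059  0.037  0.3  ] after turn [-0.059  0.037  0.3  ]
```

Call:
apply_moves:
  steps: [-0.05,0.03,0.1,0,0,0,0,0,0,0.07,0,0,0,0,0,0,0.05,0,0,0,0,0,0,0.04,0,0,0,0,0,0,0.03,0,0,0,0,0,0,0,0,0,0,0,0,0,0,0,0,0,0]

```text
t: 19.73
tool_pos: [0.5053, 0.3118, 0.0643]
orientation: [-3.079, -0.62, -0.002]
force: [-0.1, 0.3, 4.0]
opening: 0.0356
gripper_force: 15.0
```

Contact, Fz about +4 N. I'll release and go up.

Call:
apply_moves:
  steps: [0,0,0,0,0,0,43,0,0,0,0,0,0,48,0,0,0,0,0,0,56,0,0,0,0,0,0,66,0,0,0,0,0,0,75,0,0,0,0,0,0,75,0,0,-0.3,0,0,0,75,0,0,-0.6,0,0,0,75,0,0,-0.9,0,0,0,75,0,0,-0.9,0,0,0,75,0,0,-0.9,0,0,0,75,0,0,-0.9,0,0,0,75]

```text
t: 20.73
tool_pos: [0.5046, 0.3114, 0.2007]
orientation: [-3.08, -0.62, -0.001]
force: [0.8, -0.4, -0.3]
opening: 0.0695
gripper_force: 0.0
```

Call:
apply_moves:
  steps: [0,0,-0.5,0,0,0,75,0,-0.8,0,0,0,0,75,0,-0.9,0,0,0,0,75,0,-0.9,0,0,0,0,75,0,0.0,0,0,0,0,75,0,0,0,0,0,0,75]

```text
t: 21.23
tool_pos: [0.4739, 0.3844, 0.2141]
orientation: [-3.079, -0.624, -0.001]
force: [-0.5, 0.2, 0.6]
opening: 0.0696
gripper_force: 0.0
```

```bash
python3 - <<'E'
from h import *
s=robot.read_state();print(s["t"],s["tool_pos"],s["force"])
snap("side","side5.png"); snap("top","top5.png")
a=cv2.imread("pics/side5.png")[180:330,280:480];b=cv2.imread("pics/top5.png")[170:390,130:350]
cv2.imwrite("pics/c5.png",np.hstack([cv2.resize(a,(400,300)),cv2.resize(b,(300,300))]))
E
```

```text
21.2333 [0.47386218 0.38444787 0.21414859] [-0.54241505  0.18395344  0.62686639]
```

View pics/c5.png

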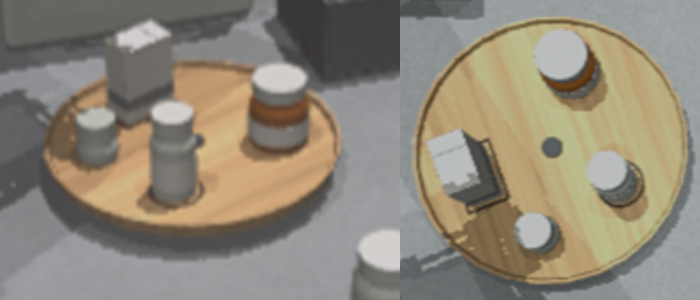

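Both items stand upright inside their outlines, and the tray looks unturned. I'll do a numeric check on the top faces, then hand in if it passes.

```bash
python3 - <<'E'
from h import *
im=eyes.read_camera("top");g=im.min(2)
def blob(P,z):
    u=proj("top",P).astype(int);x0,y0=u-22
    c=cv2.resize(g[y0:y0+44,x0:x0+44],None,fx=4,fy=4,interpolation=cv2.INTER_CUBIC)
    n,l,st,ce=cv2.connectedComponentsWithStats((c>165).astype(np.uint8))
    k=l[88-8:88+8,88-8:88+8]; i=np.bincount(k[k>0]).argmax()
    W=np.array([onz("top",q,z)[:2] for q in (np.argwhere(l==i)[:,::-1]+.5)/4-.5+[x0,y0]])
    r=cv2.minAreaRect((W*1000).astype(np.float32)); print(r); return r
a=blob((.499,.1577,.118),.118); b=blob((.5052,.3115,.113),.113)
ok=np.hypot(a[0][0]-499,a[0][1]-157.7)<8 and np.hypot(b[0][0]-505.2,b[0][1]-311.5)<8 and abs((b[2]-22.8+45)%90-45)<6
print(ok)
if ok: print(robot.close_job())
E
```

```text
((497.3622131347656, 159.02835083007812), (37.49211883544922, 38.45051574707031), 3.7813549041748047)
((508.09112548828125, 312.6248474121094), (54.1549186706543, 35.68337631225586), 22.960512161254883)
True
the job is handed in; nothing more can be done
None
```

The job is handed in at about 21 s: the bottle and carton stand released in their outlines, each measured within about 3 mm of its outline's centre and the carton lined up to under 1 degree, and the turntable showed no visible turn; no verdict came back.

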